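Park the cassette rail behind the post

ROBOT

A 7-joint arm with a two-finger parallel gripper is mounted at the origin on the work surface; the furniture and walls round the work are solid. World frame = base frame: x ahead of the robot, y to its left, z up, the work surface at z = 0. Lengths are in m, angles in degrees, forces in N, time in s.
With the tool pointing down it reaches from about 0.35 to 0.9 m from the base axis. Payload 8.1 kg.
Tool frame: the origin (TCP) lies between the finger pads; the fingertips stand robot.tip_reach ahead of it and the grasp point (between the pads) lies 2 mm behind it (robot.tip_reach is the distance from the TCP to the fingertips, in m); z points along the fingers, y is the line along which they close (so a half turn about z gives the same grasp; the last joint's range is limited). The gripper opens to 92 mm and grips with 3 to 60 N. Pads are 19 mm wide; open, the fingers measure 130 mm over their backs; the gripper's body (75 mm by 190 mm) begins 47 mm behind the grasp point.
Start: joints at [-72.915, 24.895, 1.432, 90.138, -0.665, 64.973, -4.303], TCP at [0.244, 0.575, 0.244] pointing down, gripper open.
Joint ranges: [-149.89, 149.89], [-25.12, 119.58], [-72.63, 75.52], [4.76, 147.25], [-75.54, 255.54], [6.69, 114.76], [-157.13, 157.13]. Speed limits (degrees/s): [127.2, 127.2, 172.46, 172.46, 180, 180, 180].

INTERFACE

Orientations are given as [roll, pitch, yaw] about the fixed x, y, z axes, in that order (R = Rz(yaw) Ry(pitch) Rx(roll)).
In Python, from station import robot, eyes, order gives the robot as it stands.
- The arm moves only by the tool send_rows, never from a script. Its arguments are lists of equal length, an entry for each row: "gripper": the finger opening in m, from 0 to 0.0918; "translation": the shift along the tool's x, y, z in m, a list of three; "twist": the turn, a rotation vector about the tool's x, y, z in degrees, a list of three. In form: {"gripper": [gripper, ...], "translation": [[x, y, z], ...], "twist": [[ax, ay, az], ...]}. A call has 1 to 20 rows; each row is the pose to reach, as a shift and turn from the pose commanded when the call began, along the tool's axes at that moment; what a row does not reach only later rows make up. A row lasts 1/10 s, in which the tool goes at most 50 mm and 8.59 degrees, less where a joint would pass 70% of its speed; a pose out of reach is approached as far as the arm can. A call with a gripper value outside its range is refused whole. The fingers move at their own pace and stop on an object; "squeeze" is the grip in N (left out, the last holds). Time passes only in rows, so rows that repeat a pose let the fingers close. It gives the time, the measured TCP pose, the force, the opening and the grip force at its end, in the units of the state.
- robot.observe(): the state, without advancing time (a new reading comes with each control period).
- eyes.camera(name): name is "scene" or "top" or "wrist"; returns the picture (384x512x3 uint8, red, green, blue); there is no depth.
- eyes.camera_info(name): a dict with "mtx" (3x3 intrinsics, pixels), "rvec" (rotation vector, rad) and "tvec" (3), from world to camera coordinates, as OpenCV has them; the wrist camera has in their place "mount" (4x4, takes a point from camera to tool coordinates, whose origin is the TCP and whose axes are the flange's). Camera axes: x right, y down, z forward; pixel columns grow to the right and rows downward; lengths in m; the calibration is good to about 2 mm. A picture is of the moment at which its call begins: read the wrist's pose just before it. camera_info takes no time and is no camera call.
- order.finish_job(): hands the job in; it is judged then, once.
The state is a dict: "time_s": time; "q": joint angles; "joint_velocities": joint speeds; "joint_torque": joint torques, N m; "position": TCP position; "tcp_rot": TCP orientation; "contact_force": force on the tool from outside, world axes, zero at the start; "wrist_torque": the same for the moment, N m; "gripper_width": opening from 0.0 (shut) to 1.0 (fully open); "gripper_force": force on a finger pad.
Only numpy, scipy, OpenCV 4.12 (cv2) and the standard library are available. Lean on these libraries where they do the work, as an engineer would, in place of code of your own. Each camera call takes 0.05 s, during which the arm holds its last target. There are 200 camera calls.

TASK

Push the aluminium cassette rail along the table into the blue parking bay: work it in at an angle, one end behind the red post first, then swing the other end in, until the rail lies flat against the bay's back wall between the two end walls. Only push it with the fingertips - never take it between the fingers or lift it - leave the cups and other things standing where they are, and let go of it at the end.

Things in the scene. Friction and masses are not known exactly. Their poses are not given: they have to be found in the camera images.
- rail: Loose cassette rail: a straight grooved aluminium bar with black end caps, 30 mm wide (x), 200 mm long (y), 28 mm high (z), 0.2 to 0.42 kg, lying flat on the table. Origin: centre of its underside; y axis along its length. Both ends are alike. It slides and turns freely on the table when pushed.
- rail_end_a (a point): Centre of the rail's end face at its own y = +100 mm (14 mm above its underside). At the start this end is the one nearer the post.
- rail_end_b (a point): Centre of the rail's end face at its own y = -100 mm (14 mm above its underside). At the start this end is the one further from the post.
- bay: Fixed bay: three blue walls, 30 mm high, 10 mm thick, no floor. Origin on the table, mid-length. In its frame x points from the open mouth to the back wall, y along the bay. Inner faces: back wall x = +30 mm, end walls y = +115 and -115 mm, reaching from the back wall out to x = -10 mm. The long side towards -x (towards the robot) is open. Two screw tabs 3 mm high lie behind it.
- bay_seat (a point): Where the rail's origin lies when the rail is home: in the bay's frame x = +15 mm, y = 0, on the table.
- post: Fixed red post with a white band, 16 mm in diameter, 45 mm high, before the bay's mouth near its +y end: axis at x = -32 mm, y = +55 to +70 mm in the bay's frame. It stands 54 mm clear of the back wall; the mouth between it and the -y end wall is shorter than the rail. Origin: on its axis, on the table.
- cup_left: Closed specimen cup with yellow screw lid, 68 mm across, 62 mm high, loose, standing to the left of the work, beyond the post end of the bay. Bystander. Origin: centre of its underside.
- cup_right: Closed specimen cup with yellow screw lid, 68 mm across, 62 mm high, loose, to the right. Bystander. Origin: centre of its underside.
- cup_near: Closed specimen cup with yellow screw lid, 68 mm across, 62 mm high, loose, near the robot on its right. Bystander. Origin: centre of its underside.
- marker: White paint marker with black cap, 16 x 152 x 18 mm, lying loose near the robot on its left. Bystander. Origin: middle of its underside, y axis along the barrel.
- loose_lid: Loose yellow screw lid, 68 mm across, 17 mm high, near the robot on its left. Bystander. Origin: centre of its underside.
- loose_cassette: White and blue test cassette, 31 x 100 x 5 mm, lying loose on the right. Bystander. Origin: centre of its underside, y axis along its length.
Things that resemble listed ones, but are neither listed nor needed, are in the scene too. Of the things that look like the rail, take the one that is farthest from the robot's base at the start.

How it is judged:
By the outcome, as a careful person would: the job done as asked, in the order asked, and still so for the second after the job is handed in, with the robot touching nothing.
It also fails if it takes over 69 s, if anything falls off the work surface, if the arm or the gripper's body presses on something with over 40 N, if the wrist force passes 120 N, or if a joint passes its speed limit or range.

## Working session

There is one attempt and no reset: what is moved stays moved. The work goes in short steps, Python scripts to look and compute and a tool call to move; the robot and the scene stay as the last step left them, time stands still between calls to the robot, and variables do not carry over. Pictures are saved under pics/ and viewed, at most 10 in all, crops included, and the job is handed in when it is done.

Besides the shell and the picture viewer there is one more tool, called after "Request:" as name(argument=value, ...), one argument or row to a line, values as JSON. send_rows: Moves the arm, as the interface text tells. Its arguments: {"type":"object","properties":{"gripper":{"type":"array","items":{"type":"number"}},"translation":{"type":"array","items":{"type":"array","items":{"type":"number"}}},"twist":{"type":"array","items":{"type":"array","items":{"type":"number"}}},"squeeze":{"type":"number"}},"required":["gripper","translation","twist"]}

```bash
mkdir -p pics; python3 - <<'E'
from station import robot, eyes, order
import cv2,numpy as np
s=robot.observe();print(s['time_s'],s['position'],s['tcp_rot'],s['gripper_width'],robot.tip_reach)
for n in("top","scene"):
    im=eyes.camera(n);np.save(f"pics/{n}.npy",im);cv2.imwrite(f"pics/{n}0.png",cv2.resize(im[:,:,::-1],(800,600),interpolation=cv2.INTER_CUBIC))
    print(n,eyes.camera_info(n))
print(eyes.camera_info("wrist"))
E
```

```text
0.0 [0.24368882 0.57500808 0.24291991] [-1.79908637e+02  7.44246499e-03  1.57033693e+02] 0.9982417170057584 0.017
top {'mtx': array([[453.86871586,   0.        , 247.12242528],
       [  0.        , 453.86871586, 194.30470899],
       [  0.        ,   0.        ,   1.        ]]), 'rvec': array([ 1.98530974, -2.23270251,  0.25079812]), 'tvec': array([0.05666569, 0.50918492, 1.15675493])}
scene {'mtx': array([[352.8963798 ,   0.        , 255.52556577],
       [  0.        , 352.8963798 , 189.61726466],
       [  0.        ,   0.        ,   1.        ]]), 'rvec': array([ 2.24074397, -0.63836988,  0.27373728]), 'tvec': array([-0.39990493,  0.20415532,  0.79931721])}
{'mtx': array([[305.33200606,   0.        , 257.1348648 ],
       [  0.        , 305.33200606, 187.27359806],
       [  0.        ,   0.        ,   1.        ]]), 'mount': array([[-7.83836124e-04, -9.66818891e-01, -2.55461579e-01,
         6.82922806e-02],
       [ 9.99999620e-01, -8.55625318e-04,  1.69884235e-04,
        -3.83511034e-04],
       [-3.82826683e-04, -2.55461349e-01,  9.66819193e-01,
        -1.40853723e-01],
       [ 0.00000000e+00,  0.00000000e+00,  0.00000000e+00,
         1.00000000e+00]])}
```

View pics/top0.png

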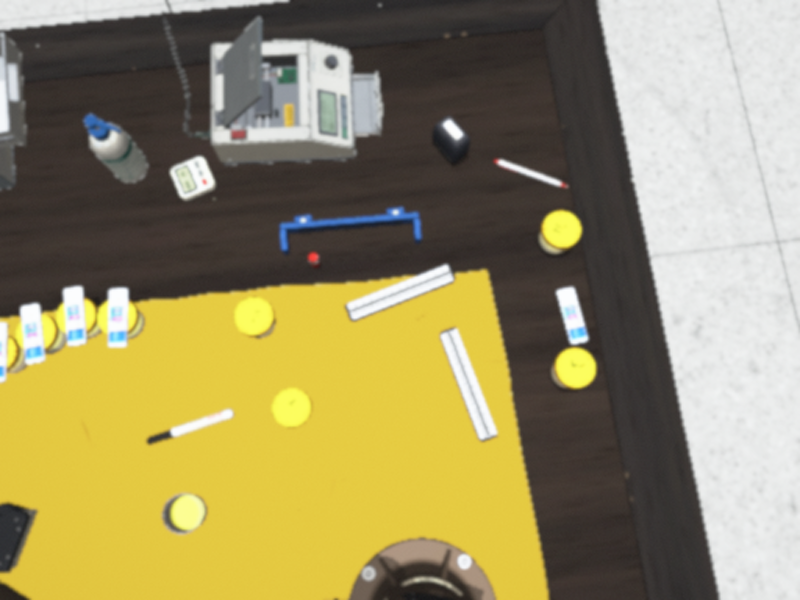

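View pics/scene0.png

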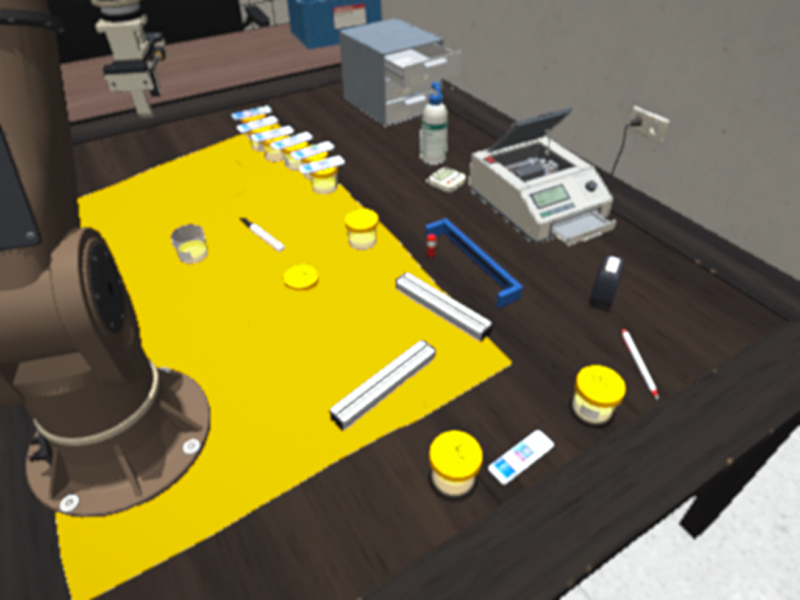

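Two rail look-alikes in the top view (800x600): A about (400,292) and B about (468,384). The robot base is at about (425,590), so A is the farther one and fits the description. I'll confirm it in a metric rectified crop at the z≈29 mm plane.

```bash
cat > h.py <<'E'
from station import robot, eyes, order
import cv2,numpy as np
def cam(n):
    c=eyes.camera_info(n);return c['mtx'],cv2.Rodrigues(c['rvec'])[0],c['tvec']
def wpos(uv,z,n="top"):
    K,R,t=cam(n);uv=np.atleast_2d(np.float64(uv));d=(np.linalg.inv(K)@np.c_[uv,np.ones(len(uv))].T).T@R
    c=-R.T@t;return c+d*((z-c[2])/d[:,2])[:,None]
# rectified: image up = +x, left = +y ; S px/m
S=1400;X1=.90;Y1=.35
def rect(im,z,n="top",w=800,h=600):
    K,R,t=cam(n);P=K@np.c_[R[:,:2],R[:,2]*z+t]
    A=np.array([[0,-1/S,X1],[-1/S,0,Y1],[0,0,1]]) # px->world
    return cv2.warpPerspective(im,P@A,(w,h),flags=cv2.INTER_CUBIC|cv2.WARP_INVERSE_MAP)
def px2w(u,v): return X1-v/S, Y1-u/S
def rects(mask,amin):
    out=[]
    for c in cv2.findContours(mask.astype(np.uint8),cv2.RETR_EXTERNAL,cv2.CHAIN_APPROX_NONE)[0]:
        if cv2.contourArea(c)>amin:
            r=cv2.minAreaRect(c);out.append((np.round(px2w(*r[0]),4),np.round(np.array(r[1])/S,4),np.round(cv2.boxPoints(r)).tolist()))
    return out
E
python3 - <<'E'
from h import *
im=np.load("pics/top.npy")
r=rect(im,.029);cv2.imwrite("pics/rect0.png",r[:,:,::-1])
hsv=cv2.cvtColor(r,cv2.COLOR_RGB2HSV);H,Sa,V=[hsv[:,:,i].astype(int) for i in range(3)]
def show(l,m,a):
    for c,s,b in rects(m,a): print(l,c,s,[tuple(np.round(px2w(*p),4)) for p in b])
show('blue',(H>100)&(H<125)&(Sa>120)&(V>80),300)
show('grey',(Sa<60)&(V>110),1500)
r=rect(im,.045);hsv=cv2.cvtColor(r,cv2.COLOR_RGB2HSV);H,Sa,V=[hsv[:,:,i].astype(int) for i in range(3)]
show('red@.045',((H<8)|(H>172))&(Sa>120)&(V>90),60)
r=rect(im,.062);hsv=cv2.cvtColor(r,cv2.COLOR_RGB2HSV);H,Sa,V=[hsv[:,:,i].astype(int) for i in range(3)]
print('base px',)
E
```

```text
blue [0.6639 0.0448] [0.253  0.0664] [(np.float64(0.6343), np.float64(0.1721)), (np.float64(0.7007), np.float64(0.17)), (np.float64(0.6936), np.float64(-0.0829)), (np.float64(0.6271), np.float64(-0.0807))]
grey [ 0.5382 -0.0305] [0.0369 0.198 ] [(np.float64(0.53), np.float64(0.07)), (np.float64(0.5821), np.float64(-0.1214)), (np.float64(0.5464), np.float64(-0.1307)), (np.float64(0.4943), np.float64(0.06))]
grey [0.7942 0.3194] [0.0754 0.0718] [(np.float64(0.8193), np.float64(0.365)), (np.float64(0.8407), np.float64(0.2964)), (np.float64(0.7693), np.float64(0.2736)), (np.float64(0.7471), np.float64(0.3421))]
grey [ 0.8331 -0.1643] [0.05   0.0268] [(np.float64(0.8471), np.float64(-0.1393)), (np.float64(0.8614), np.float64(-0.1621)), (np.float64(0.8193), np.float64(-0.1893)), (np.float64(0.805), np.float64(-0.1664))]
grey [0.8525 0.1204] [0.095 0.325] [(np.float64(0.9), np.float64(0.2829)), (np.float64(0.9), np.float64(-0.0421)), (np.float64(0.805), np.float64(-0.0421)), (np.float64(0.805), np.float64(0.2829))]
red@.045 [0.6146 0.1157] [0.0207 0.02  ] [(np.float64(0.625), np.float64(0.1257)), (np.float64(0.625), np.float64(0.1057)), (np.float64(0.6043), np.float64(0.1057)), (np.float64(0.6043), np.float64(0.1257))]
red@.045 [0.861  0.2279] [0.0173 0.0074] [(np.float64(0.8579), np.float64(0.2364)), (np.float64(0.865), np.float64(0.2364)), (np.float64(0.8643), np.float64(0.2193)), (np.float64(0.8571), np.float64(0.2193))]
base px
```

View pics/rect0.png

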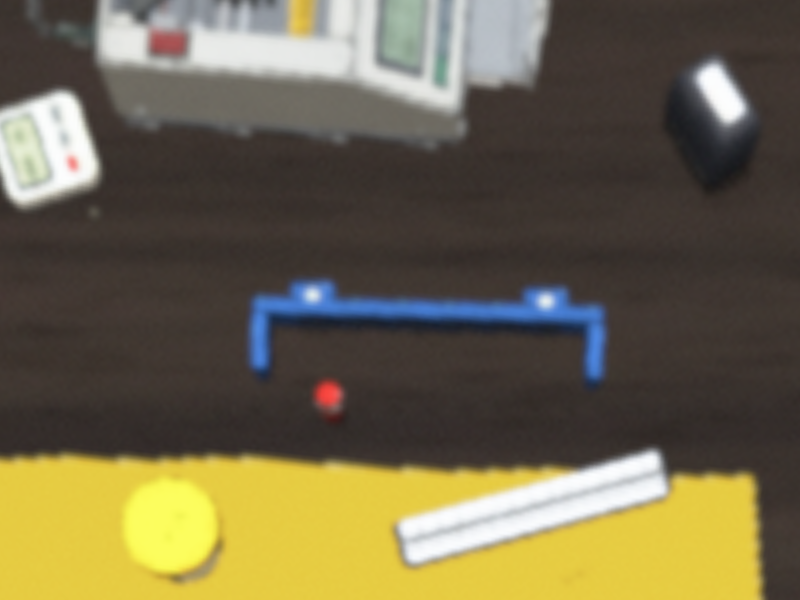

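Confirmed: in the rectified crop, rail A spans (398,522)–(667,495), so its centre is at about (0.541,-0.030). The bay corners are at (254,297) and (602,309), and its origin is at about (0.644,0.046) turned about 2°. The post is at (0.615,0.116), which is bay (-32,+69) mm and matches the spec.

Plan: swing end a forward, push the rail axially behind the post, swing end b in, then press it flat.

```bash
cat >> h.py <<'E'
from scipy.spatial.transform import Rotation as Ro
def rel(*targets,base=None):
    """each target (x,y,z,yaw) tool down -> shift/twist from present pose (or base)"""
    s=robot.observe();p=s['position'];R=Ro.from_euler('xyz',s['tcp_rot'],degrees=True)
    if base is not None: p=np.array(base[:3]);R=Ro.from_euler('xyz',[180,0,base[3]],degrees=True)
    for x,y,z,yw in targets:
        T=Ro.from_euler('xyz',[180,0,yw],degrees=True)
        print(np.round(R.inv().apply(np.array([x,y,z])-p),4).tolist(),np.round((R.inv()*T).as_rotvec(degrees=True),1).tolist())
def st():
    s=robot.observe();print(round(s['time_s'],2),np.round(s['position'],4),np.round(s['tcp_rot'],1),np.round(s['contact_force'],1),round(s['gripper_width'],3))
E
python3 - <<'E'
from h import *
rel((.474,.035,.12,195))
print("then");rel((.474,.035,.028,195),base=(.474,.035,.12,195))
b=(.474,.035,.028,195)
N=12
rel(*[(.474+.101*f,.035+.015*f,.028,195-37*max(0,(f-.1)/.9)) for f in np.arange(1,N+1)/N],base=b)
E
```

```text
[-0.4228, -0.4072, 0.1237] [-0.1, -0.0, -38.0]
then
[-0.0, -0.0, 0.092] [0.0, 0.0, 0.0]
[-0.0085, -0.001, -0.0] [0.0, 0.0, 0.0]
[-0.0169, -0.0019, -0.0] [-0.0, -0.0, 2.7]
[-0.0254, -0.0029, -0.0] [0.0, -0.0, 6.2]
[-0.0338, -0.0039, -0.0] [0.0, -0.0, 9.6]
[-0.0423, -0.0049, -0.0] [0.0, -0.0, 13.0]
[-0.0507, -0.0058, -0.0] [-0.0, -0.0, 16.4]
[-0.0592, -0.0068, -0.0] [-0.0, -0.0, 19.9]
[-0.0676, -0.0078, -0.0] [0.0, -0.0, 23.3]
[-0.0761, -0.0087, -0.0] [0.0, -0.0, 26.7]
[-0.0845, -0.0097, -0.0] [0.0, -0.0, 30.1]
[-0.093, -0.0107, -0.0] [0.0, -0.0, 33.6]
[-0.1014, -0.0117, -0.0] [0.0, -0.0, 37.0]
```

Request:
send_rows(
  gripper=[0,0,0,0,0,0,0,0,0,0,0,0,0,0,0,0,0,0],
  translation=[
    [-0.423,-0.407,0.08],
    [-0.423,-0.407,0.08],
    [-0.423,-0.407,0.08],
    [-0.423,-0.407,0.08],
    [-0.423,-0.407,0.08],
    [-0.423,-0.407,0.08],
    [-0.423,-0.407,0.08],
    [-0.423,-0.407,0.08],
    [-0.423,-0.407,0.08],
    [-0.423,-0.407,0.08],
    [-0.423,-0.407,0.08],
    [-0.423,-0.407,0.08],
    [-0.423,-0.407,0.124],
    [-0.423,-0.407,0.124],
    [-0.423,-0.407,0.124],
    [-0.423,-0.407,0.124],
    [-0.423,-0.407,0.124],
    [-0.423,-0.407,0.124],
  ],
  twist=[
    [0,0,-38],
    [0,0,-38],
    [0,0,-38],
    [0,0,-38],
    [0,0,-38],
    [0,0,-38],
    [0,0,-38],
    [0,0,-38],
    [0,0,-38],
    [0,0,-38],
    [0,0,-38],
    [0,0,-38],
    [0,0,-38],
    [0,0,-38],
    [0,0,-38],
    [0,0,-38],
    [0,0,-38],
    [0,0,-38],
  ],
)

```text
time_s: 1.9
position: [0.475, 0.0365, 0.1208]
tcp_rot: [180.0, 0.1, -164.9]
contact_force: [0.6, -0.4, -0.6]
gripper_width: 0.008
gripper_force: 0.0
```

Request:
send_rows(
  gripper=[0,0,0,0],
  translation=[
    [0,0,0.045],
    [0,0,0.092],
    [0,0,0.092],
    [0,0,0.092],
  ],
  twist=[
    [0,0,0],
    [0,0,0],
    [0,0,0],
    [0,0,0],
  ],
)

```text
time_s: 2.3
position: [0.4741, 0.0357, 0.0282]
tcp_rot: [180.0, -0.1, -165.0]
contact_force: [-0.2, 0.8, 0.5]
gripper_width: 0.006
gripper_force: 0.0
```

Request:
send_rows(
  gripper=[0,0,0,0,0,0,0,0,0,0,0,0],
  translation=[
    [-0.006,0,0],
    [-0.012,-0.001,0],
    [-0.017,-0.002,0],
    [-0.021,-0.0025,0],
    [-0.025,-0.003,0],
    [-0.03,-0.0035,0],
    [-0.034,-0.004,0],
    [-0.038,-0.0045,0],
    [-0.042,-0.005,0],
    [-0.046,-0.0055,0],
    [-0.051,-0.006,0],
    [-0.051,-0.006,0],
  ],
  twist=[
    [0,0,0],
    [0,0,1],
    [0,0,3],
    [0,0,4.5],
    [0,0,6],
    [0,0,8],
    [0,0,9.5],
    [0,0,11],
    [0,0,13],
    [0,0,14.5],
    [0,0,16.5],
    [0,0,16.5],
  ],
)

```text
time_s: 3.5
position: [0.5264, 0.0432, 0.0278]
tcp_rot: [-180.0, 0.1, 178.4]
contact_force: [1.0, 0.1, -0.8]
gripper_width: 0.008
gripper_force: 0.0
```

```bash
python3 - <<'E'
from h import *
st()
im=eyes.camera("top");cv2.imwrite("pics/rect1.png",rect(im,.029)[:,:,::-1])
E
```

```text
3.5 [0.5264 0.0432 0.0278] [-1.800e+02  1.000e-01  1.784e+02] [ 1.   0.1 -0.8] 0.008
```

View pics/rect1.png

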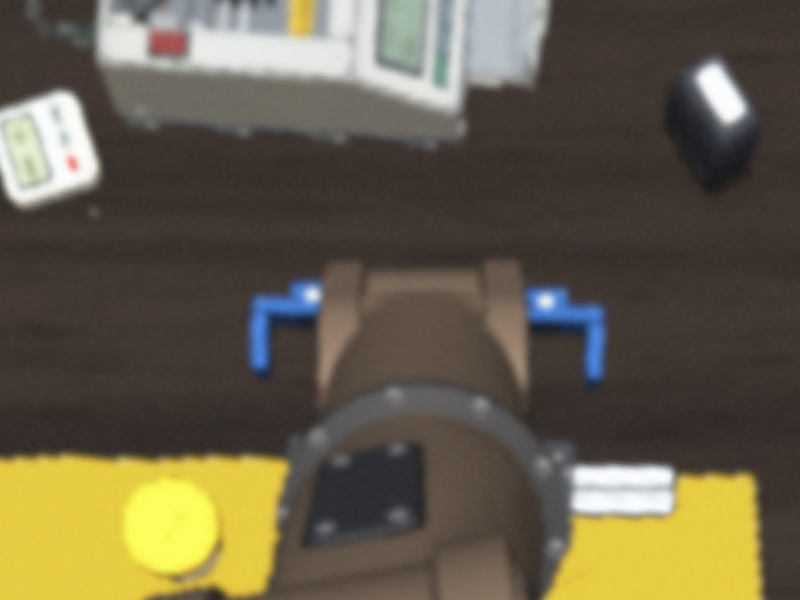

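Rail is now about square to the world: far edge at v≈466, end b at u≈673, so its centre is at about (0.552,-0.031). Continuing the swing.

```bash
python3 - <<'E'
from h import *
rel((.573,.047,.028,158),(.535,.04,.028,158),(.535,.04,.2,158))
E
```

```text
[-0.0469, 0.0051, -0.0002] [0.0, 0.0, 20.5]
[-0.0091, -0.0028, -0.0002] [0.0, 0.0, 20.5]
[-0.0092, -0.0029, -0.1722] [0.0, 0.0, 20.5]
```

Request:
send_rows(
  gripper=[0,0,0,0,0,0,0,0,0,0,0,0,0,0,0,0,0,0],
  translation=[
    [-0.005,0,0],
    [-0.01,0.001,0],
    [-0.014,0.0015,0],
    [-0.019,0.002,0],
    [-0.023,0.0025,0],
    [-0.028,0.003,0],
    [-0.033,0.0035,0],
    [-0.038,0.004,0],
    [-0.042,0.0045,0],
    [-0.047,0.005,0],
    [-0.047,0.005,0],
    [-0.009,-0.003,0],
    [-0.009,-0.003,-0.05],
    [-0.009,-0.003,-0.1],
    [0.03,0.003,-0.15],
    [0.04,-0.03,-0.2],
    [0.04,-0.06,-0.22],
    [0.04,-0.06,-0.22],
  ],
  twist=[
    [0,0,2],
    [0,0,4],
    [0,0,6],
    [0,0,8],
    [0,0,10],
    [0,0,12],
    [0,0,14.5],
    [0,0,16.5],
    [0,0,18.5],
    [0,0,20.5],
    [0,0,20.5],
    [0,0,20.5],
    [0,0,20.5],
    [0,0,20.5],
    [0,0,20.5],
    [0,0,20.5],
    [0,0,20.5],
    [0,0,20.5],
  ],
)

```text
time_s: 5.35
position: [0.4851, -0.0202, 0.2524]
tcp_rot: [179.8, 0.4, 157.8]
contact_force: [-0.3, 0.6, 0.8]
gripper_width: 0.004
gripper_force: 0.0
```

```bash
cat >> h.py <<'E'
def wcam():
    s=robot.observe();c=eyes.camera_info("wrist");R=Ro.from_euler('xyz',s['tcp_rot'],degrees=True).as_matrix()
    M=c['mount'];Rw=R@M[:3,:3];o=R@M[:3,3]+s['position'];return c['mtx'],Rw.T,-Rw.T@o
_cam=cam
def cam(n): return _cam(n) if n!="wrist" else wcam()
def wrect(name,z=.029):
    K=wcam();im=eyes.camera("wrist");r=rect(im,z,"wrist");cv2.imwrite(name,r[:,:,::-1]);return r
E
python3 - <<'E'
from h import *
st();r=wrect("pics/w1.png")
E
```

```text
5.35 [ 0.4851 -0.0202  0.2524] [179.8   0.4 157.8] [-0.3  0.6  0.8] 0.004
```

View pics/w1.png

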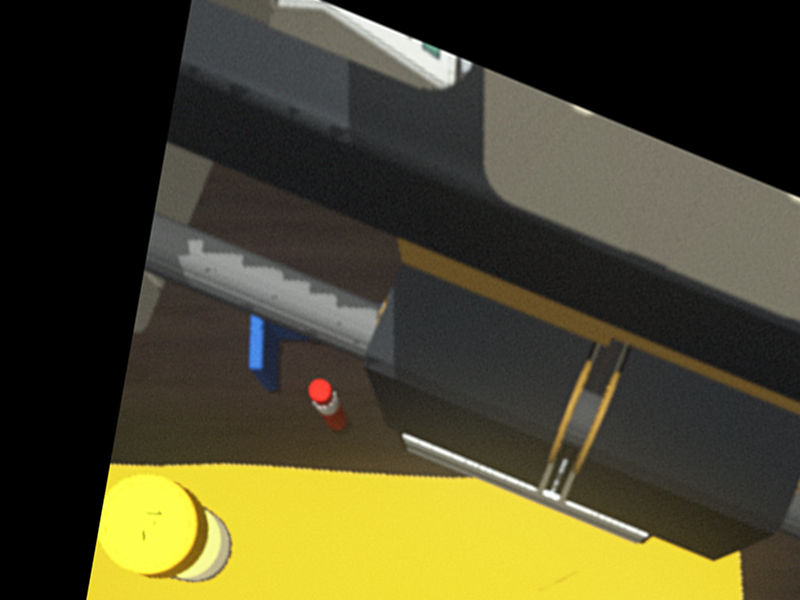

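Wrist view: the rail's near edge runs (403,437)–(648,540), so its world tilt is about 22.7° with centre about (0.567,-0.033). It matches the kinematic estimate. The axis needs to pass about 15 mm further behind the post, so I'll nudge 9 mm slightly to the a side of the centre.

```bash
python3 - <<'E'
from h import *
print(np.round(robot.observe()['q'],0))
rel((.538,.006,.1,157.4),(.538,.006,.028,157.4))
print();rel((.554,-.0005,.028,157.4),(.5625,-.004,.028,154),(.54,.006,.028,154),(.54,.006,.11,154),(.51,-.16,.12,64),(.51,-.16,.12,244),base=(.538,.006,.028,157.4))
E
```

```text
[-25.  11.  25. 110.  -6.  59.  70.]
[-0.0392, 0.0424, 0.1511] [0.2, 0.3, 0.4]
[-0.0388, 0.0422, 0.2231] [0.2, 0.3, 0.4]

[-0.0173, 0.0001, 0.0] [0.0, 0.0, 0.0]
[-0.0265, 0.0002, 0.0] [0.0, -0.0, 3.4]
[-0.0018, 0.0008, 0.0] [0.0, -0.0, 3.4]
[-0.0018, 0.0008, -0.082] [0.0, -0.0, 3.4]
[-0.0379, -0.164, -0.092] [0.0, -0.0, 93.4]
[-0.0379, -0.164, -0.092] [0.0, 0.0, -86.6]
```

Request:
send_rows(
  gripper=[0,0,0,0,0,0,0,0],
  translation=[
    [-0.02,0.02,0.05],
    [-0.039,0.042,0.1],
    [-0.039,0.042,0.15],
    [-0.039,0.042,0.19],
    [-0.039,0.042,0.223],
    [-0.039,0.042,0.223],
    [-0.039,0.042,0.223],
    [-0.039,0.042,0.223],
  ],
  twist=[
    [0,0.3,0],
    [0,0.3,0],
    [0,0.3,0],
    [0,0.3,0],
    [0,0.3,0],
    [0,0.3,0],
    [0,0.3,0],
    [0,0.3,0],
  ],
)

```text
time_s: 6.2
position: [0.5354, 0.0089, 0.0244]
tcp_rot: [-180.0, -0.3, 158.1]
contact_force: [-0.3, 0.2, -0.2]
gripper_width: 0.008
gripper_force: 0.0
```

Request:
send_rows(
  gripper=[0,0,0,0,0,0,0,0,0,0,0,0,0,0,0,0,0,0,0,0],
  translation=[
    [-0.008,0,0],
    [-0.015,0,0],
    [-0.019,0,0],
    [-0.0225,0,0],
    [-0.0265,0,0],
    [-0.0265,0,0],
    [-0.002,0.001,0],
    [-0.002,0.001,-0.05],
    [-0.002,0.001,-0.09],
    [-0.038,-0.164,-0.1],
    [-0.038,-0.164,-0.1],
    [-0.038,-0.164,-0.1],
    [-0.038,-0.164,-0.1],
    [-0.038,-0.164,-0.1],
    [-0.038,-0.164,-0.1],
    [-0.038,-0.164,-0.1],
    [-0.038,-0.164,-0.1],
    [-0.038,-0.164,-0.1],
    [-0.038,-0.164,-0.1],
    [-0.038,-0.164,-0.1],
  ],
  twist=[
    [0,0,0],
    [0,0,0],
    [0,0,1],
    [0,0,2],
    [0,0,3.4],
    [0,0,3.4],
    [0,0,3.4],
    [0,0,3.4],
    [0,0,0],
    [0,0,-8],
    [0,0,-16],
    [0,0,-24],
    [0,0,-32],
    [0,0,-40],
    [0,0,-48],
    [0,0,-56],
    [0,0,-64],
    [0,0,-72],
    [0,0,-80],
    [0,0,-86.6],
  ],
)

```text
time_s: 8.2
position: [0.5103, -0.1577, 0.1246]
tcp_rot: [179.8, -0.1, -115.2]
contact_force: [-1.2, -0.4, -1.8]
gripper_width: 0.0
gripper_force: 0.0
```

```bash
python3 - <<'E'
from h import *
st()
im=eyes.camera("top");a=rect(im,.029)[100:550,200:760]
im=eyes.camera("scene");b=im[100:300,180:440]
b=cv2.resize(b,(800-560+0,int(200*240/260)))
c=np.zeros((450,800,3),np.uint8);c[:,:560]=a;c[:b.shape[0],560:]=b
cv2.imwrite("pics/t2.png",c[:,:,::-1])
E
```

```text
8.2 [ 0.5103 -0.1577  0.1246] [ 1.798e+02 -1.000e-01 -1.152e+02] [-1.2 -0.4 -1.8] 0.0
```

View pics/t2.png

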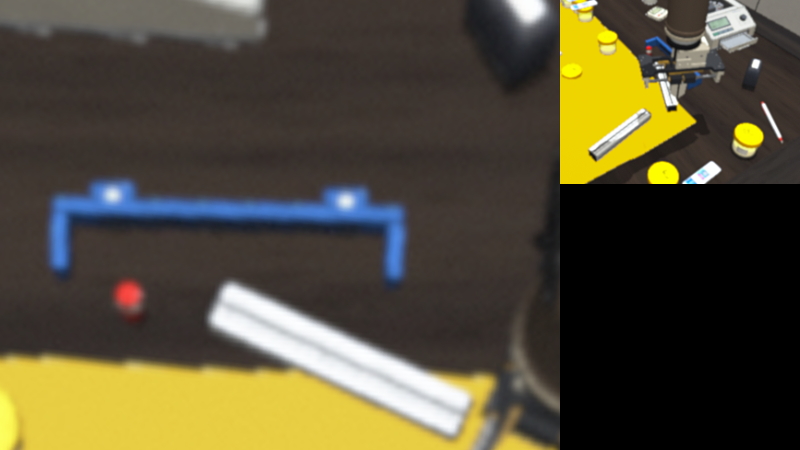

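The top view is clear. The rail corners give centre (0.572,-0.037) and tilt 25.2°, with end b at (0.529,-0.128). Post clearance is only about 3.5 mm, so I'll push axially with a slight turn.

```bash
python3 - <<'E'
from h import *
rel((.5175,-.153,.12,244.8),(.5175,-.153,.027,244.8))
print();rel((.5254,-.1361,.027,244.8),(.5473,-.0912,.027,242.6),base=(.5175,-.153,.027,244.8))
E
```

```text
[-0.0078, -0.0044, 0.0048] [0.3, 0.2, -0.1]
[-0.0076, -0.0049, 0.0978] [0.3, 0.2, -0.1]

[-0.0187, 0.0, 0.0] [0.0, 0.0, 0.0]
[-0.0686, -0.0007, -0.0] [0.0, -0.0, 2.2]
```

Request:
send_rows(
  gripper=[0,0,0,0,0],
  translation=[
    [-0.008,-0.005,0.04],
    [-0.008,-0.005,0.08],
    [-0.008,-0.005,0.098],
    [-0.008,-0.005,0.098],
    [-0.008,-0.005,0.098],
  ],
  twist=[
    [0,0.2,0],
    [0,0.2,0],
    [0,0.2,0],
    [0,0.2,0],
    [0,0.2,0],
  ],
)

```text
time_s: 8.8
position: [0.5177, -0.1531, 0.0267]
tcp_rot: [179.7, -0.3, -115.5]
contact_force: [0.3, 0.2, 0.5]
gripper_width: 0.006
gripper_force: 0.0
```

Request:
send_rows(
  gripper=[0,0,0,0,0,0,0,0,0,0,0,0,0,0,0],
  translation=[
    [-0.008,0,0],
    [-0.015,0,0],
    [-0.019,0,0],
    [-0.023,0,0],
    [-0.027,0,0],
    [-0.032,0,0],
    [-0.037,0,0],
    [-0.042,0,0],
    [-0.047,0,0],
    [-0.052,0,0],
    [-0.057,0,0],
    [-0.062,0,0],
    [-0.066,-0.0005,0],
    [-0.0685,-0.0005,0],
    [-0.0685,-0.0005,0],
  ],
  twist=[
    [0,0,0],
    [0,0,0],
    [0,0,0],
    [0,0,0.2],
    [0,0,0.4],
    [0,0,0.6],
    [0,0,0.8],
    [0,0,1.0],
    [0,0,1.2],
    [0,0,1.4],
    [0,0,1.6],
    [0,0,1.8],
    [0,0,2.0],
    [0,0,2.2],
    [0,0,2.2],
  ],
)

```text
time_s: 10.3
position: [0.5477, -0.0901, 0.0262]
tcp_rot: [179.7, -0.2, -117.5]
contact_force: [0.3, -0.8, 0.4]
gripper_width: 0.002
gripper_force: 0.1
```

```bash
python3 - <<'E'
from h import *
st()
im=eyes.camera("top");a=rect(im,.029);cv2.imwrite("pics/t3.png",a[:,:,::-1][200:600,150:750])
E
```

```text
10.3 [ 0.5477 -0.0901  0.0262] [ 179.7   -0.2 -117.5] [ 0.3 -0.8  0.4] 0.002
```

View pics/t3.png

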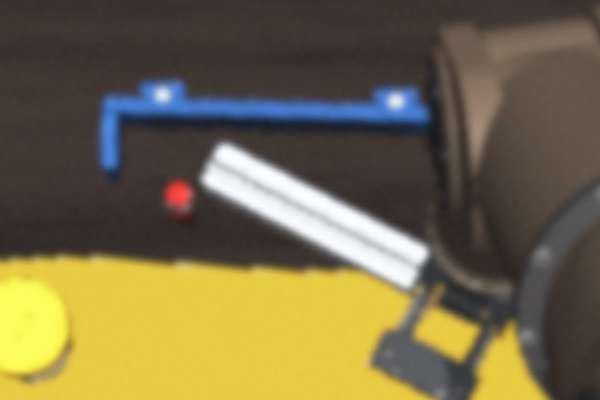

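Rail tilt about 27°. End a is at about (0.643,0.097), level with the post and about 11 mm clear behind it. Pushing 35 mm further, then backing off to view.

Request:
send_rows(
  gripper=[0,0,0,0,0,0,0,0,0,0,0,0,0,0,0,0,0],
  translation=[
    [-0.004,0,0],
    [-0.008,0,0],
    [-0.012,0,0],
    [-0.016,0,0],
    [-0.02,0,0],
    [-0.024,0,0],
    [-0.028,0,0],
    [-0.032,0,0],
    [-0.035,0,0],
    [-0.035,0,0],
    [-0.01,0,0],
    [0.01,0.0,0],
    [0.01,0.0,-0.05],
    [0.03,0.0,-0.1],
    [0.06,0,-0.1],
    [0.09,0,-0.1],
    [0.09,0,-0.1],
  ],
  twist=[
    [0,0,0],
    [0,0,0],
    [0,0,0],
    [0,0,0],
    [0,0,-0.3],
    [0,0,-0.6],
    [0,0,-0.8],
    [0,0,-1],
    [0,0,-1],
    [0,0,-1],
    [0,0,-1],
    [0,0,-1],
    [0,0,-1],
    [0,0,-1],
    [0,0,-1],
    [0,0,-1],
    [0,0,-1],
  ],
)

```text
time_s: 12.05
position: [0.5042, -0.1756, 0.127]
tcp_rot: [179.7, -0.4, -116.9]
contact_force: [0.7, -0.9, 0.2]
gripper_width: 0.006
gripper_force: 0.0
```

```bash
python3 - <<'E'
from h import *
st();print(np.round(robot.observe()['q']))
im=eyes.camera("top");a=rect(im,.029);cv2.imwrite("pics/t4.png",a[:,:,::-1][200:600,150:750])
E
```

```text
12.05 [ 0.5042 -0.1756  0.127 ] [ 179.7   -0.4 -116.9] [ 0.7 -0.9  0.2] 0.006
[ 27.  26. -19. 109.  11.  47. 156.]
```

View pics/t4.png

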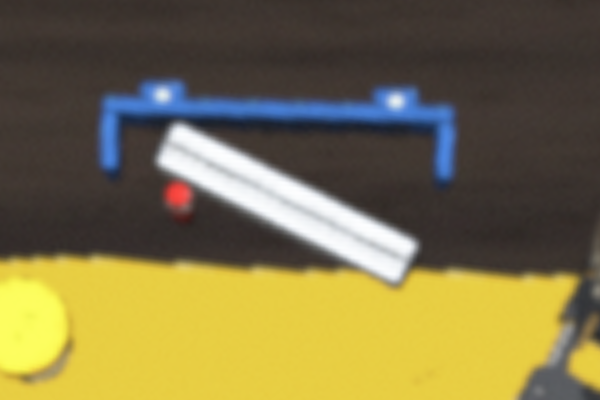

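End a is behind the post: tilt about 26°, centre (0.612,0.038), bay y about -9 mm. I'll add a small axial push of about 9 mm with a slight turn back so end b clears the -y wall, then reposition to swing b in.

```bash
python3 - <<'E'
from h import *
rel((.549,-.088,.11,243.7),(.549,-.088,.027,243.7),(.5637,-.0587,.027,243.7),(.567,-.0505,.027,245.7))
print()
c=np.array([.6155,.046]);th=np.radians(24.8);d=np.array([np.sin(th),np.cos(th)]);n=np.array([np.cos(th),-np.sin(th)])
P=c-.08*d-.0245*n;print(P,P-.03*n)
E
```

```text
[-0.0958, -0.0007, 0.0164] [0.3, -0.3, -0.5]
[-0.0961, -0.0011, 0.0994] [0.3, -0.3, -0.5]
[-0.1289, -0.0009, 0.0992] [0.3, -0.3, -0.5]
[-0.1377, -0.0002, 0.0992] [0.3, -0.3, -2.5]

[ 0.55970329 -0.01634562] [ 0.53246996 -0.00376206]
```

Request:
send_rows(
  gripper=[0,0,0,0,0,0,0,0,0,0,0,0,0,0,0,0,0,0],
  translation=[
    [-0.05,-0.001,0.01],
    [-0.096,-0.001,0.02],
    [-0.096,-0.001,0.06],
    [-0.096,-0.001,0.099],
    [-0.096,-0.001,0.099],
    [-0.104,-0.001,0.099],
    [-0.112,-0.001,0.099],
    [-0.12,-0.001,0.099],
    [-0.126,-0.001,0.099],
    [-0.129,-0.001,0.099],
    [-0.132,-0.001,0.099],
    [-0.135,-0.001,0.099],
    [-0.138,-0.001,0.099],
    [-0.138,-0.001,0.099],
    [-0.12,-0.001,0.099],
    [-0.1,-0.001,0.09],
    [-0.08,-0.001,0.04],
    [-0.08,-0.001,0.0],
  ],
  twist=[
    [0,0,0],
    [0,0,-0.5],
    [0,0,-0.5],
    [0,0,-0.5],
    [0,0,-0.5],
    [0,0,-0.5],
    [0,0,-0.5],
    [0,0,-0.5],
    [0,0,-0.5],
    [0,0,-0.5],
    [0,0,-1],
    [0,0,-1.5],
    [0,0,-2],
    [0,0,-2],
    [0,0,-2],
    [0,0,-1],
    [0,0,0],
    [0,0,0],
  ],
)

```text
time_s: 13.9
position: [0.541, -0.1015, 0.1264]
tcp_rot: [179.5, -0.3, -116.7]
contact_force: [0.6, -0.5, -0.8]
gripper_width: 0.003
gripper_force: 0.0
```

```bash
python3 - <<'E'
from h import *
st();print(np.round(robot.observe()['q']))
rel((.53,-.005,.12,155),(.53,-.005,.027,155))
print()
b=(.53,-.005,.027,155)
c0=np.array([.6155,.046]);th=np.radians(24.8);P=None
# COR 40mm toward a from centre
u=lambda t:np.array([np.sin(t),np.cos(t)]);v=lambda t:np.array([np.cos(t),-np.sin(t)])
C=c0+.04*u(th)
rel(*[tuple(C-.12*u(t)-.0245*v(t))+(.027,180-np.degrees(t)) for t in np.radians([24.8,22,20,18,16,14,12])],base=b)
E
```

```text
13.9 [ 0.541  -0.1015  0.1264] [ 179.5   -0.3 -116.7] [ 0.6 -0.5 -0.8] 0.003
[ 19.  27. -19. 107.  12.  49. 147.]
[-0.0813, 0.0532, 0.0064] [0.1, -0.6, 88.3]
[-0.0818, 0.0525, 0.0994] [0.1, -0.6, 88.3]

[-0.0317, 0.0023, 0.0] [0.0, 0.0, -0.2]
[-0.0376, 0.0012, 0.0] [-0.0, 0.0, -3.0]
[-0.0418, 0.0007, 0.0] [0.0, 0.0, -5.0]
[-0.0461, 0.0003, 0.0] [0.0, 0.0, -7.0]
[-0.0504, 0.0, 0.0] [0.0, 0.0, -9.0]
[-0.0546, -0.0001, -0.0] [0.0, 0.0, -11.0]
[-0.0589, -0.0001, -0.0] [-0.0, 0.0, -13.0]
```

Request:
send_rows(
  gripper=[0,0,0,0,0,0,0,0,0,0,0,0,0,0,0,0],
  translation=[
    [-0.082,0.053,0.006],
    [-0.082,0.053,0.006],
    [-0.082,0.053,0.006],
    [-0.082,0.053,0.006],
    [-0.082,0.053,0.006],
    [-0.082,0.053,0.006],
    [-0.082,0.053,0.006],
    [-0.082,0.053,0.006],
    [-0.082,0.053,0.006],
    [-0.082,0.053,0.006],
    [-0.082,0.053,0.006],
    [-0.082,0.053,0.006],
    [-0.082,0.053,0.05],
    [-0.082,0.053,0.099],
    [-0.082,0.053,0.099],
    [-0.082,0.053,0.099],
  ],
  twist=[
    [0,0,8.5],
    [0,0,17],
    [0,0,25],
    [0,0,33],
    [0,0,41],
    [0,0,49],
    [0,0,57],
    [0,0,65],
    [0,0,73],
    [0,0,81],
    [0,0,88],
    [0,-0.5,88],
    [0,-0.5,88],
    [0,-0.5,88],
    [0,-0.5,88],
    [0,-0.5,88],
  ],
)

```text
time_s: 15.5
position: [0.5311, -0.0025, 0.0273]
tcp_rot: [179.9, -0.1, 155.6]
contact_force: [0.1, -0.1, -0.2]
gripper_width: 0.006
gripper_force: 0.0
```

Request:
send_rows(
  gripper=[0,0,0,0,0,0,0,0,0,0,0,0,0,0,0,0,0,0,0],
  translation=[
    [-0.008,0.001,0],
    [-0.016,0.001,0],
    [-0.024,0.002,0],
    [-0.029,0.002,0],
    [-0.032,0.002,0],
    [-0.035,0.002,0],
    [-0.038,0.001,0],
    [-0.042,0.001,0],
    [-0.046,0,0],
    [-0.05,0,0],
    [-0.0545,0,0],
    [-0.059,0,0],
    [-0.059,0,0],
    [-0.04,0,0],
    [-0.02,0,0],
    [0,0,-0.04],
    [0.02,-0.01,-0.09],
    [0.04,-0.05,-0.12],
    [0.04,-0.09,-0.12],
  ],
  twist=[
    [0,0,0],
    [0,0,0],
    [0,0,0],
    [0,0,0],
    [0,0,0],
    [0,0,-1.5],
    [0,0,-3],
    [0,0,-5],
    [0,0,-7],
    [0,0,-9],
    [0,0,-11],
    [0,0,-13],
    [0,0,-13],
    [0,0,-13],
    [0,0,-13],
    [0,0,-13],
    [0,0,-13],
    [0,0,-13],
    [0,0,-13],
  ],
)

```text
time_s: 17.4
position: [0.4584, -0.0663, 0.1504]
tcp_rot: [179.8, 0.4, 168.7]
contact_force: [0.9, -1.2, 0.5]
gripper_width: 0.004
gripper_force: 0.0
```

```bash
python3 - <<'E'
from h import *
st();print(np.round(robot.observe()['q']))
im=eyes.camera("top");a=rect(im,.029);cv2.imwrite("pics/t5.png",a[:,:,::-1][200:600,150:750])
E
```

```text
17.4 [ 0.4584 -0.0663  0.1504] [179.8   0.4 168.7] [ 0.9 -1.2  0.5] 0.004
[  3.  16.  -2. 119.   1.  44.  80.]
```

View pics/t5.png

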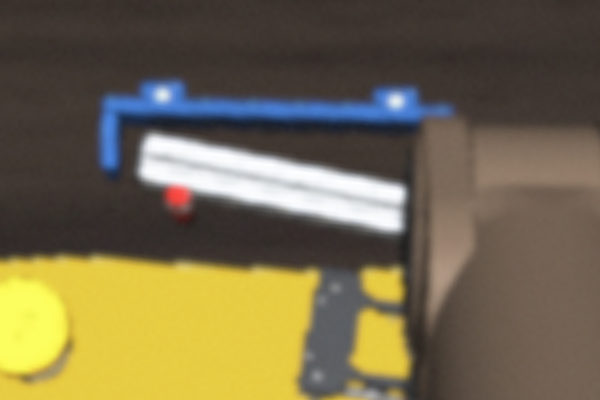

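The rail is now at tilt about 11°, a at bay y≈+98 mm, b at about -98 mm with about 14 mm to the -y wall. Next I'll push straight along bay +x with both fingertips (60 mm open) on the near face, kept clear of the post, until flat.

```bash
python3 - <<'E'
from h import *
rel((.565,.0364,.15,178),(.565,.0364,.03,178))
print();rel((.59,.0355,.03,178),(.622,.0344,.03,178),(.6338,.034,.03,178),base=(.565,.0364,.03,178))
E
```

```text
[-0.086, 0.1319, -0.0006] [-0.1, 0.2, -9.8]
[-0.0856, 0.1321, 0.1194] [-0.1, 0.2, -9.8]

[-0.025, -0.0, -0.0] [0.0, 0.0, 0.0]
[-0.057, -0.0, -0.0] [0.0, 0.0, 0.0]
[-0.0688, 0.0, 0.0] [0.0, 0.0, 0.0]
```

Request:
send_rows(
  gripper=[0.06,0.06,0.06,0.06,0.06,0.06,0.06,0.06,0.06,0.06],
  translation=[
    [-0.03,0.045,0],
    [-0.06,0.09,0],
    [-0.086,0.132,0],
    [-0.086,0.132,0],
    [-0.086,0.132,0],
    [-0.086,0.132,0.04],
    [-0.086,0.132,0.08],
    [-0.086,0.132,0.119],
    [-0.086,0.132,0.119],
    [-0.086,0.132,0.119],
  ],
  twist=[
    [0,0,-5],
    [0,0,-9.8],
    [0,0,-9.8],
    [0,0,-9.8],
    [0,0,-9.8],
    [0,0,-9.8],
    [0,0,-9.8],
    [0,0,-9.8],
    [0,0,-9.8],
    [0,0,-9.8],
  ],
)

```text
time_s: 18.45
position: [0.5677, 0.0429, 0.0287]
tcp_rot: [180.0, -0.0, 178.2]
contact_force: [-0.0, 0.1, 1.3]
gripper_width: 0.653
gripper_force: 0.0
```

Request:
send_rows(
  gripper=[0.06,0.06,0.06,0.06,0.06,0.06,0.06,0.06,0.06,0.06,0.06,0.06,0.06,0.06,0.06,0.06,0.06,0.06,0.06],
  translation=[
    [-0.008,0,0],
    [-0.015,0,0],
    [-0.02,0,0],
    [-0.024,0,0],
    [-0.028,0,0],
    [-0.032,0,0],
    [-0.036,0,0],
    [-0.04,0,0],
    [-0.044,0,0],
    [-0.047,0,0],
    [-0.05,0,0],
    [-0.053,0,0],
    [-0.056,0,0],
    [-0.059,0,0],
    [-0.061,0,0],
    [-0.063,0,0],
    [-0.064,0,0],
    [-0.065,0,0],
    [-0.065,0,0],
  ],
  twist=[
    [0,0,0],
    [0,0,0],
    [0,0,0],
    [0,0,0],
    [0,0,0],
    [0,0,0],
    [0,0,0],
    [0,0,0],
    [0,0,0],
    [0,0,0],
    [0,0,0],
    [0,0,0],
    [0,0,0],
    [0,0,0],
    [0,0,0],
    [0,0,0],
    [0,0,0],
    [0,0,0],
    [0,0,0],
  ],
)

```text
time_s: 20.35
position: [0.6337, 0.0422, 0.0284]
tcp_rot: [179.9, 0.1, 178.2]
contact_force: [-1.5, -0.1, -1.0]
gripper_width: 0.651
gripper_force: 0.5
```

Request:
send_rows(
  gripper=[0.06,0.06,0.06,0.06],
  translation=[
    [-0.001,0,0],
    [-0.002,0,0],
    [-0.003,0,0],
    [-0.003,0,0],
  ],
  twist=[
    [0,0,0],
    [0,0,0],
    [0,0,0],
    [0,0,0],
  ],
)

```text
time_s: 20.75
position: [0.634, 0.0421, 0.0283]
tcp_rot: [179.9, -0.2, 178.3]
contact_force: [-10.8, 0.4, 9.3]
gripper_width: 0.655
gripper_force: 5.5
```

Stopped firmly at x=0.634 (predicted 0.634) with about 11 N, so it looks seated. Backing off and checking.

Request:
send_rows(
  gripper=[0.06,0.06,0.06,0.06,0.06,0.06,0.06,0.06,0.06,0.06,0.06],
  translation=[
    [0.005,0,0],
    [0.02,0,0],
    [0.03,0,-0.03],
    [0.03,0,-0.08],
    [0.06,-0.03,-0.13],
    [0.09,-0.07,-0.17],
    [0.12,-0.12,-0.17],
    [0.15,-0.16,-0.17],
    [0.15,-0.2,-0.17],
    [0.15,-0.25,-0.17],
    [0.15,-0.25,-0.17],
  ],
  twist=[
    [0,0,0],
    [0,0,0],
    [0,0,0],
    [0,0,0],
    [0,0,0],
    [0,0,0],
    [0,0,0],
    [0,0,0],
    [0,0,0],
    [0,0,0],
    [0,0,0],
  ],
)

```text
time_s: 21.85
position: [0.4775, -0.2094, 0.1988]
tcp_rot: [-179.9, 0.2, 177.9]
contact_force: [0.2, 0.3, 0.0]
gripper_width: 0.652
gripper_force: 0.0
```

```bash
python3 - <<'E'
from h import *
st();im=eyes.camera("top");a=rect(im,.029)[230:500,200:650]
a=cv2.resize(a,(800,480));b=cv2.resize(eyes.camera("scene"),(160,120))
a[360:,640:]=b
cv2.imwrite("pics/t6.png",a[:,:,::-1])
E
```

```text
21.85 [ 0.4775 -0.2094  0.1988] [-179.9    0.2  177.9] [0.2 0.3 0. ] 0.652
```

View pics/t6.png

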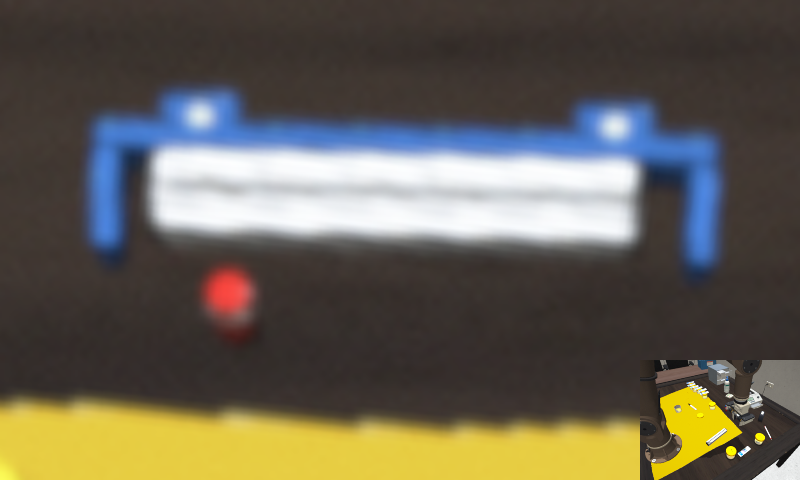

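The rail is flush against the back wall, (150,150)–(640,240) in the crop, between both end walls with gaps of about 11 and 19 mm. The robot is clear, so I'm handing in.

```bash
python3 -c "
from station import order
print(order.finish_job())"
```

```text
the job is handed in; nothing more can be done
None
```

The rail now lies flat against the bay's back wall between the two end walls, about 4 mm off centre. It was pushed in with the fingertips only, and I handed the job in after about 22 s with the robot clear of everything.

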